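# Seat and lock the clamp foot of a clear drawer stack

### The job

The clear drawer stack slides about because its clamp foot does not reach the shelf. Loosen the wide lock ring on the clamp beside the stack, turn the knob above it clockwise until you feel the foot come firmly down on its rubber pad without forcing it, then tighten the lock ring again and let go. Leave everything else on the shelf alone.

Things in the scene. Friction and masses are not known exactly. Their poses are not given: they have to be found in the camera images.
- base: Fixed white steel base with a stack of three clear drawers and, on a side lug, the clamp. Origin: on the shelf, on the clamp's vertical axis; z up. In this frame the stack fills x -80 to +100, y +95 to +245 mm, 168 mm high; its open top drawer reaches x -160. The lug under the clamp is a plate 44 mm wide, round at the clamp (radius 22 mm), running to +y, 30 to 38 mm above the shelf.
- ring_centre (a point): Centre of the lock ring: dark steel, knurled, round, 60 mm across, 21 mm high (48 to 69 mm above the shelf), on the vertical clamp axis; this point is 58.5 mm above the shelf. Grasp it at any yaw; between it and the lug nothing is wider than 27 mm from the axis, bar a small tab on the +y side. Turns at 0.06 N m when slack, stays at its height and where it is left, does not drag the knob round.
- adjuster_knob (a point): Axis point of the adjuster: round ribbed aluminium knob, 36 mm across, 28 mm high (76 to 104 mm above the shelf), above the lock ring on the same axis; this point is 90 mm above the shelf. It stays at its height and where it is left. Turns at 0.06 N m while ring is slack and foot clear; a tight ring holds it with about 0.6 N m. Hold still a moment to read the torque: it wavers by 0.1 N m.
- adjuster (a joint): Angle of the adjuster knob, rad, 0 at the start, growing clockwise from above, up to 2.8; the foot goes down 4 mm per rad. Once the foot bears on its pad the torque rises by about 2 N m per rad: 0.2 to 0.45 N m above free running is a good firm seat, over 0.55 N m forces it. Turn slowly and feel.
- lock_ring (a joint): Angle of the lock ring, rad, growing anticlockwise from above (loosening), up to 2.2. Starts tight, at 0 to 0.15; beyond 0.75 it no longer holds the adjuster, 1.1 more than the start is ample; loosening starts at about 0.6 N m. Turned back clockwise, its torque rises below 0.75 by about 1 N m per rad: 0.4 to 0.8 N m above free running is tight (0.3 or less again).
- foot: Round steel foot, 34 mm across, on the screw below the lug; origin on the clamp axis, 13 mm below its flat underside (which starts 13 mm above the shelf). Under it a springy black rubber pad, 42 mm across, its top 1.5 to 5.7 mm below the foot, not measured: the knob turns 0.4 to 1.45 rad to touch, then about 0.2 more. The pad yields 1 mm per 50 N; 15 to 65 N is a good seat.
- washer: Thin steel washer, 53 mm across, under the lock ring, with a tab to +y that keeps it from turning; origin on the clamp axis, 43 mm below its plate. The lock ring presses it on the adjuster: 60 to 80 N at the start, none when slack, over 30 N when tight.
- shoehorn: Bystander: small steel shoehorn with a brass tip, 105 mm long, lying in the open top drawer.
- spray_bottle: Bystander: closed glass spray bottle with white press button cap, 52 mm across, 150 mm high; origin under its middle. Falls over if struck.
- scrub_brush: Bystander: bamboo scrub brush, 150 x 45 x 34 mm, lying on its bristles.
- polish_tin: Bystander: flat polish tin, 68 mm across, 28 mm high.
- shoe_brush: Bystander: wooden shoe brush, 110 x 40 x 40 mm, lying on its bristles.
- cedar_block: Bystander: cedar block, 80 x 45 x 30 mm.
- cream_jar: Bystander: closed cream jar, 52 mm across, 45 mm high.

How it is judged:
By the outcome, as a careful person would: the job done as asked, in the order asked, and still so for the second after the job is handed in, with the robot touching nothing.
It also fails if it takes over 72 s, if anything falls off the work surface, if the arm or the gripper's body presses on something with over 40 N, if the wrist force passes 120 N, or if a joint passes its speed limit or range.

### The arm

A 6-joint arm with a two-finger parallel gripper is mounted at the origin on the work surface. World frame = base frame: x ahead of the robot, y to its left, z up, the work surface at z = 0. Lengths are in m, angles in degrees, forces in N, time in s.
With the tool pointing down it reaches from about 0.375 to 0.9 m from the base axis. Payload 3.1 kg.
Tool frame: the origin (TCP) lies where the fingers leave the gripper's body, on its centre line; the fingertips stand 70 mm ahead of it and the grasp point (between the pads) lies 51 mm ahead of it; z points along the fingers, y is the line along which they close (so a half turn about z gives the same grasp; the last joint's range is limited). The gripper opens to 87 mm and grips with 3 to 60 N. Pads are 19 mm wide; open, the fingers measure 117 mm over their backs; the gripper's body (75 mm by 190 mm) begins 51 mm behind the grasp point.
Start: joints at [57.382, 30.224, 82.088, -0, 67.689, -10.227], TCP at [0.238, 0.578, 0.292] pointing down, gripper open.
Joint ranges: [-176.69, 176.69], [-43.24, 126.21], [12.49, 139.97], [-82, 262], [0, 151.66], [-163.58, 163.58]. Speed limits (degrees/s): [159.86, 159.86, 180, 180, 180, 180].

### API

Orientations are given as a 3x3 rotation matrix whose columns are the frame's x, y, z axes.
In Python, from rig import readout, capture, calibration, bot, look_for gives the robot as it stands. The module is installed in compiled form; this text tells all that it offers.
- The arm moves only by the shell command python3 -m pendant 'ROWS'. ROWS is JSON, a list of rows, each a list of 7 numbers: the shift along the tool's x, y, z normalised to -1 to 1, where 1 is 200 mm, then the turn, a rotation vector about the tool's x, y, z normalised to -1 to 1, where 1 is 180 degrees, then the closure, from -1 (fully open) to 1 (shut). In form: [[dx, dy, dz, ax, ay, az, grip], ...]. A call has 1 to 8 rows; each row is the pose to reach, as a shift and turn from the pose commanded when the call began, along the tool's axes at that moment, turning the shorter way round; what a row does not reach only later rows make up. A row lasts 1/10 s, in which the tool goes at most 50 mm and 8.59 degrees, less where a joint would pass 70% of its speed; a pose out of reach is approached as far as the arm can. A call with a number of a shift or a turn outside -1 to 1 is refused whole. A call with a gripper value outside its range is refused whole. The fingers move at their own pace and stop on an object; the grip force is fixed at half the most. Time passes only in rows, so rows that repeat a pose let the fingers close. It gives the time, the measured TCP pose, the force, the opening and the grip force at its end, in the units of the state.
- readout.read_state(): the state, without advancing time (a new reading comes with each control period).
- capture(name): name is "side" or "top" or "wrist"; returns (picture, depth): 480x640x3 uint8, red, green, blue; 480x640 float32, m along the optical axis (not along the pixel's ray), 0 where there is no reading.
- calibration(name): a dict with "mtx" (3x3 intrinsics, pixels), "k1" (the pictures are not rectified: a ray, as slopes to the right and down, at radius r is drawn at 1 + k1 r^2 times it, then the intrinsics apply), "T" (4x4, takes a point from camera to world coordinates); the wrist camera has in their place "mount" (4x4, takes a point from camera to tool coordinates, whose origin is the TCP and whose axes are the flange's). Camera axes: x right, y down, z forward; pixel columns grow to the right and rows downward; lengths in m; the calibration is good to about 2 mm. A picture is of the moment at which its call begins: read the wrist's pose just before it. calibration takes no time and is no camera call.
- bot.hand_in(): hands the job in; it is judged then, once.
Trained networks look in the newest picture that a camera, given by its name, has taken for a name from the list of things; names that differ only in an ending like _2 or _b are one class to them, and where a whole thing is asked for, a point or a joint stands for the part that bears it (a point fixed in the world has none). Each returns a list of dicts, best first, with "conf" (0 to 1); they miss things now and then, are a little off and sometimes report something else, mostly with a low value. They report only what shows in the picture. A call takes as long as a camera call.
- look_for(thing, camera): "extent" ([left, top, right, bottom] in pixels, round what is visible of it).
The state is a dict: "time_s": time; "joint_positions": joint angles; "qvel": joint speeds; "tau": joint torques, N m; "position": TCP position; "tcp_rot": TCP orientation; "force": force on the tool from outside, world axes, zero at the start; "moment": the same for the moment, N m; "opening": opening from 0.0 (shut) to 1.0 (fully open); "grasp_force": force on a finger pad.
Only numpy, scipy, OpenCV 4.12 (cv2) and the standard library are available. Lean on these libraries where they do the work, as an engineer would, in place of code of your own. Each camera call takes 0.05 s, during which the arm holds its last target. There are 200 camera calls.

## Working session

There is one attempt and no reset: what is moved stays moved. The work goes in short steps, Python scripts to look and compute and a shell command to move; the robot and the scene stay as the last step left them, time stands still between calls to the robot, and variables do not carry over. Pictures are saved under pics/ and viewed, at most 10 in all, crops included, and the job is handed in when it is done.

```bash
mkdir -p pics; cat > h.py <<'E'
import numpy as np,cv2
from rig import readout,capture,calibration,bot,look_for
def w(cam,u,v,d,st=None):
    c=calibration(cam);K=np.array(c["mtx"]);p=np.array([(u-K[0,2])/K[0,0],(v-K[1,2])/K[1,1]])
    q=p.copy()
    for _ in range(10): q=p/(1+c["k1"]*(q@q))
    P=np.array([q[0]*d,q[1]*d,d,1])
    if cam=="wrist":
        T=np.eye(4);T[:3,:3]=np.array(st["tcp_rot"]);T[:3,3]=st["position"];T=T@np.array(c["mount"])
    else: T=np.array(c["T"])
    return (T@P)[:3]
E
python3 - <<'E'
from h import *
s=readout.read_state();print(s)
for c in("top","side"):
    im,d=capture(c);cv2.imwrite(f"pics/{c}0.png",im[:,:,::-1])
    for t in("base","ring_centre","adjuster_knob","spray_bottle","scrub_brush","polish_tin","shoe_brush","cedar_block","cream_jar"):
        for r in look_for(t,c)[:1]:
            l,tp,R,b=r["extent"];u,v=(l+R)/2,(tp+b)/2
            dd=d[int(v),int(u)];print(c,t,round(r["conf"],2),np.round(r["extent"]),np.round(w(c,u,v,dd),3))
E
```

```text
{'time_s': 0.0, 'joint_positions': array([ 5.73802288e+01,  3.02797807e+01,  8.21565251e+01, -4.46800042e-04,
        6.76903293e+01, -1.02280094e+01]), 'qvel': array([-0.0221584 , -0.01511144,  0.00663573, -0.01406957,  0.04290498,
        0.1781843 ]), 'tau': array([ 4.68623148e-04, -4.40039170e+01, -1.76597232e+01,  6.32549543e-02,
        5.82942856e-02, -1.93593273e-04]), 'position': array([0.23774428, 0.57737819, 0.29126198]), 'tcp_rot': array([[-9.24601718e-01,  3.80933403e-01, -1.18535653e-03],
       [ 3.80935052e-01,  9.24599917e-01, -1.86546526e-03],
       [ 3.85362521e-04, -2.17635623e-03, -9.99997557e-01]]), 'force': array([-0.13960678,  0.22061038, -0.0692971 ]), 'moment': array([0.0380235 , 0.01097978, 0.02784248]), 'grasp_force': 0.0, 'opening': 1.005472941236132}
top base 0.91 [183. 213. 361. 380.] [0.468 0.041 0.172]
top ring_centre 0.95 [326. 257. 363. 292.] [ 0.501 -0.07   0.104]
top adjuster_knob 0.6 [332. 262. 354. 286.] [ 0.502 -0.068  0.105]
top spray_bottle 0.72 [396. 199. 433. 236.] [ 0.596 -0.179  0.132]
top scrub_brush 0.76 [423. 238. 456. 322.] [ 0.492 -0.24   0.036]
top polish_tin 0.74 [320. 188. 359. 223.] [ 0.623 -0.06   0.029]
top shoe_brush 0.77 [332. 340. 393. 369.] [ 0.359 -0.105  0.04 ]
top cedar_block 0.67 [372. 162. 404. 208.] [ 0.659 -0.146  0.033]
top cream_jar 0.89 [158. 280. 189. 306.] [0.46  0.231 0.046]
side base 0.7 [193. 227. 426. 434.] [0.451 0.115 0.167]
side ring_centre 0.57 [346. 253. 384. 283.] [ 0.492 -0.058  0.069]
side adjuster_knob 0.72 [354. 239. 379. 267.] [ 0.493 -0.06   0.105]
side spray_bottle 0.65 [345. 147. 378. 223.] [ 0.589 -0.175  0.1  ]
side scrub_brush 0.74 [387. 195. 462. 255.] [ 0.479 -0.221  0.034]
side shoe_brush 0.96 [418. 279. 483. 343.] [ 0.354 -0.097  0.038]
side cedar_block 0.83 [295. 188. 341. 233.] [ 0.649 -0.129  0.031]
side cream_jar 0.87 [230. 417. 264. 466.] [0.453 0.24  0.047]
```

View pics/top0.png

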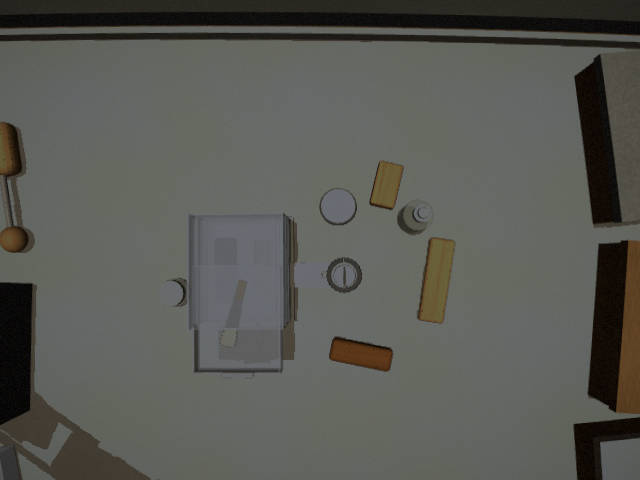

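View pics/side0.png

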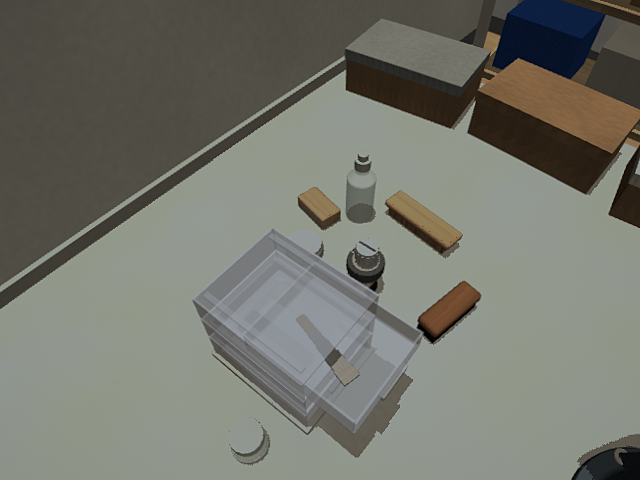

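The top view shows the clamp at pixel (344,275), with the stack to its left (world +y) and the drawer opening toward −x. So base yaw is about 0 and the axis is near (0.50, −0.07). The side view agrees. I'll move above it.

```bash
python3 -m pendant '[[-0.82,-0.83,0,0,0,0,-1],[-0.82,-0.83,0,0,0,0,-1],[-0.82,-0.83,0,0,0,0,-1],[-0.82,-0.83,0,0,0,0,-1],[-0.82,-0.83,0,0,0,0,-1]]'
python3 -m pendant '[[-0.82,-0.83,0,0,0,0,-1],[-0.82,-0.83,0,0,0,0,-1],[-0.82,-0.83,0,0,0,0,-1],[-0.82,-0.83,0,0,0,0,-1],[-0.82,-0.83,0,0,0,0,-1]]'
python3 -m pendant '[[-0.82,-0.83,0,0,0,0.27,-1],[-0.82,-0.83,0,0,0,0.27,-1],[-0.82,-0.83,0,0,0,0.27,-1],[-0.82,-0.83,0,0,0,0.27,-1],[-0.82,-0.83,0,0,0,0.27,-1],[-0.82,-0.83,0,0,0,0.27,-1]]'
python3 -m pendant '[[0,0,0,0,0,0.28,-1],[0,0,0,0,0,0.28,-1],[0,0,0,0,0,0.28,-1],[0,0,0,0,0,0.28,-1],[0,0,0,0,0,0.28,-1],[0,0,0,0,0,0.28,-1],[0,0,0,0,0,0.28,-1]]'
cat >look.py <<'E'
from h import *
import sys
s=readout.read_state();print(s["time_s"],s["position"],np.degrees(np.arctan2(s["tcp_rot"][1][1],s["tcp_rot"][0][1])),s["joint_positions"])
im,d=capture("wrist");cv2.imwrite(f"pics/{sys.argv[1]}.png",im[:,:,::-1]);print(calibration("wrist"))
for t in("ring_centre","adjuster_knob"):
    for r in look_for(t,"wrist")[:2]:
        l,tp,R,b=r["extent"];u,v=(l+R)/2,(tp+b)/2
        print(t,r,np.round(w("wrist",u,v,d[int(v),int(u)],s),4))
# points by height: knob top and ring top
v,u=np.mgrid[0:480:2,0:640:2];v=v.ravel();u=u.ravel()
P=np.array([w("wrist",a,b,d[b,a],s) for a,b in zip(u,v)]);ok=d[v,u]>0
for lo,hi in((.095,.112),(.06,.075)):
    m=ok&(P[:,2]>lo)&(P[:,2]<hi)&(np.hypot(P[:,0]-.5,P[:,1]+.07)<.06)
    if m.sum()>5:
        (c,r)=cv2.minEnclosingCircle(P[m][:,:2].astype(np.float32)*1000);print(lo,m.sum(),c,r,np.median(P[m],0))
E
python3 look.py w1
```

```text
time_s: 1.5
position: [0.3269, 0.3593, 0.2924]
tcp_rot: [[-0.924, 0.382, 0.0], [0.382, 0.924, -0.001], [-0.0, -0.001, -1.0]]
force: [0.3, 0.2, 0.3]
opening: 1.0
grasp_force: 0.0
time_s: 2.0
position: [0.416, 0.1433, 0.2927]
tcp_rot: [[-0.924, 0.383, 0.002], [0.383, 0.924, -0.0], [-0.002, 0.0, -1.0]]
force: [-0.0, 0.3, -0.5]
opening: 1.001
grasp_force: 0.0
time_s: 2.6
position: [0.5059, -0.0747, 0.2927]
tcp_rot: [[-0.316, 0.949, 0.004], [0.949, 0.316, -0.003], [-0.004, 0.003, -1.0]]
force: [-1.0, 1.9, -0.1]
opening: 0.999
grasp_force: 0.0
time_s: 3.3
position: [0.5033, -0.07, 0.2924]
tcp_rot: [[0.521, 0.854, 0.0], [0.854, -0.521, -0.0], [0.0, 0.0, -1.0]]
force: [0.5, 0.3, 0.0]
opening: 1.001
grasp_force: 0.0
3.3 [ 0.50333936 -0.07004231  0.29237786] -31.377515015083986 [-2.05379989e+01  2.12456067e+01  9.86395088e+01 -1.29016177e-03
  6.00940217e+01  1.08401587e+01]
{'mtx': array([[356.86511124,   0.        , 323.45800804],
       [  0.        , 356.86511124, 239.17265216],
       [  0.        ,   0.        ,   1.        ]]), 'k1': 0.0061136246393248845, 'mount': array([[-9.87098261e-
[... 267 characters left out ...]
000e+00,  0.00000000e+00,
         1.00000000e+00]])}
ring_centre {'extent': [288.6, 192.3, 356.9, 259.8], 'conf': 0.91} [ 0.5058 -0.0647  0.1019]
adjuster_knob {'extent': [301.0, 210.0, 346.5, 259.2], 'conf': 0.84} [ 0.503  -0.0709  0.1028]
adjuster_knob {'extent': [189.9, 260.8, 266.1, 363.6], 'conf': 0.59} [ 0.4999 -0.0335  0.3088]Traceback (most recent call last):
  File "look.py", line 11, in <module>
    P=np.array([w("wrist",a,b,d[b,a],s) for a,b in zip(u,v)]);ok=d[v,u]>0
                ~^^^^^^^^^^^^^^^^^^^^^^
  File "h.py", line 4, in w
    c=calibration(cam);K=np.array(c["mtx"]);p=np.array([(u-K[0,2])/K[0,0],(v-K[1,2])/K[1,1]])
ValueError: time passes only in moves, steps and waits
```

```bash
sed -i '2a from functools import lru_cache\ncalibration=lru_cache()(calibration)' h.py
sed -i 's/;print(calibration("wrist"))//' look.py
python3 look.py w2
```

```text
3.45 [ 0.50325377 -0.06999428  0.29232095] -31.254734047456676 [-2.05358413e+01  2.12472003e+01  9.86482450e+01 -2.33521209e-03
  6.00970660e+01  1.07200569e+01]
ring_centre {'extent': [288.0, 194.0, 357.6, 261.8], 'conf': 0.65} [ 0.5051 -0.0656  0.1033]
adjuster_knob {'extent': [303.4, 208.7, 345.9, 257.1], 'conf': 0.59} [ 0.5043 -0.0699  0.1035]
0.095 383 (500.10418701171875, -71.86429595947266) 18.82185935974121 [ 0.5008724  -0.0707746   0.10260888]
0.06 431 (499.9295959472656, -71.58773040771484) 30.728132247924805 [ 0.50879787 -0.06106636  0.06789274]
```

View pics/w2.png

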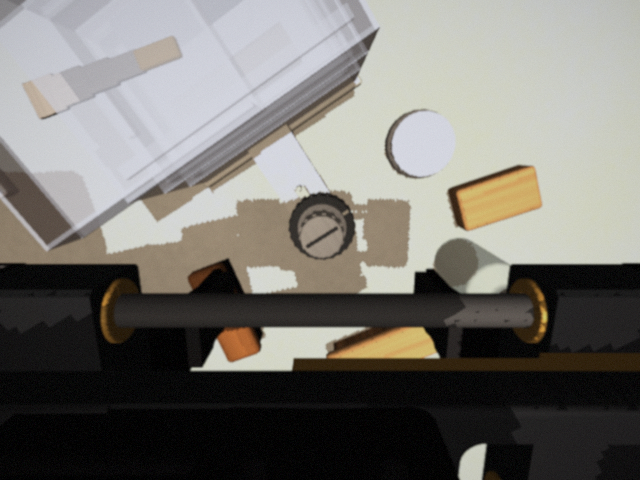

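Wrist view: knob at (322,232) and ring concentric around it. Both circle fits give an axis of (0.500, −0.0716). Next I'll centre, descend to ring height (TCP at 0.113) and close.

```bash
python3 -m pendant '[[-0.0155,-0.01,0.2,0,0,0,-1],[-0.0155,-0.01,0.4,0,0,0,-1],[-0.0155,-0.01,0.6,0,0,0,-1],[-0.0155,-0.01,0.75,0,0,0,-1],[-0.0155,-0.01,0.84,0,0,0,-1],[-0.0155,-0.01,0.896,0,0,0,-1],[-0.0155,-0.01,0.896,0,0,0,-1]]'
python3 -m pendant '[[0,0,0,0,0,0,1],[0,0,0,0,0,0,1],[0,0,0,0,0,0,1],[0,0,0,0,0,0,1],[0,0,0,0,0,0,1],[0,0,0,0,0,0,1],[0,0,0,0,0,0,1],[0,0,0,0,0,0,1]]'
cat >st.py <<'E'
from h import *
s=readout.read_state();R=np.array(s["tcp_rot"]);p=np.array(s["position"])
print(round(s["time_s"],2),np.round(p,4),"yaw",round(np.degrees(np.arctan2(R[1,1],R[0,1])),2),"F",np.round(s["force"],1),"M",np.round(s["moment"],3),"open",round(s["opening"]*87,1),"g",round(s["grasp_force"],1),"j6",np.round(s["tau"][5],3))
E
python3 st.py
```

```text
time_s: 4.3
position: [0.4995, -0.0715, 0.1119]
tcp_rot: [[0.521, 0.854, -0.002], [0.854, -0.521, 0.001], [-0.0, -0.002, -1.0]]
force: [0.2, -0.4, -0.4]
opening: 1.001
grasp_force: 0.0
time_s: 5.1
position: [0.5002, -0.0717, 0.1137]
tcp_rot: [[0.521, 0.854, 0.001], [0.854, -0.521, -0.0], [0.0, 0.001, -1.0]]
force: [0.1, 0.7, 5.9]
opening: 0.682
grasp_force: 30.0
5.1 [ 0.5002 -0.0717  0.1137] yaw -31.39 F [0.1 0.7 5.9] M [-0.026  0.171  0.029] open 59.3 g 30.0 j6 0.004
```

```bash
python3 -m pendant '[[0,0,0,0,0,-0.02,1],[0,0,0,0,0,-0.04,1],[0,0,0,0,0,-0.06,1],[0,0,0,0,0,-0.08,1],[0,0,0,0,0,-0.10,1],[0,0,0,0,0,-0.12,1],[0,0,0,0,0,-0.14,1],[0,0,0,0,0,-0.14,1]]'; python3 st.py
python3 -m pendant '[[0,0,0,0,0,-0.03,1],[0,0,0,0,0,-0.06,1],[0,0,0,0,0,-0.09,1],[0,0,0,0,0,-0.12,1],[0,0,0,0,0,-0.15,1],[0,0,0,0,0,-0.18,1],[0,0,0,0,0,-0.22,1],[0,0,0,0,0,-0.22,1]]'; python3 st.py
```

```text
time_s: 5.9
position: [0.5004, -0.0717, 0.1135]
tcp_rot: [[0.107, 0.994, 0.001], [0.994, -0.107, -0.001], [-0.0, 0.001, -1.0]]
force: [0.8, -0.2, 4.8]
opening: 0.684
grasp_force: 30.0
5.9 [ 0.5004 -0.0717  0.1135] yaw -6.16 F [ 0.8 -0.2  4.8] M [0.095 0.023 0.16 ] open 59.5 g 30.0 j6 0.028
time_s: 6.7
position: [0.5007, -0.0717, 0.1134]
tcp_rot: [[-0.55, 0.835, 0.002], [0.835, 0.55, -0.001], [-0.002, 0.001, -1.0]]
force: [1.6, 2.1, 4.6]
opening: 0.683
grasp_force: 30.0
6.7 [ 0.5007 -0.0717  0.1134] yaw 33.34 F [1.6 2.1 4.6] M [ 0.175 -0.215  0.025] open 59.5 g 30.0 j6 -0.408
```

```bash
python3 -m pendant '[[0,0,0,0,0,0,-1],[0,0,0,0,0,0,-1],[0,0,0,0,0,0,-1],[0,0,0,0,0,0,-1],[0,0,-0.08,0,0,-0.02,-1],[0,0,-0.163,0,0,-0.045,-1],[0,0,-0.163,0,0,-0.045,-1],[0,0,-0.163,0,0,-0.045,-1]]'; python3 st.py
python3 -m pendant '[[0,0,0,0,0,0,1],[0,0,0,0,0,0,1],[0,0,0,0,0,0,1],[0,0,0,0,0,0,1],[0,0,0,0,0,0,1],[0,0,0,0,0,0,1],[0,0,0,0,0,0,1],[0,0,0,0,0,0,1]]'; python3 st.py;python3 -m pendant '[[0,0,0,0,0,0,1],[0,0,0,0,0,0,1]]'; python3 st.py
```

```text
time_s: 7.5
position: [0.4999, -0.0716, 0.1456]
tcp_rot: [[-0.661, 0.75, 0.0], [0.75, 0.661, -0.0], [-0.0, 0.0, -1.0]]
force: [-0.5, -0.3, 0.1]
opening: 1.0
grasp_force: 0.0
7.5 [ 0.4999 -0.0716  0.1456] yaw 41.4 F [-0.5 -0.3  0.1] M [-0.025  0.022  0.074] open 87.0 g 0.0 j6 -0.014
time_s: 8.3
position: [0.5004, -0.0712, 0.1457]
tcp_rot: [[-0.662, 0.749, 0.001], [0.749, 0.662, 0.001], [-0.0, 0.001, -1.0]]
force: [2.1, 2.2, -1.2]
opening: 0.407
grasp_force: 30.0
8.3 [ 0.5004 -0.0712  0.1457] yaw 41.47 F [ 2.1  2.2 -1.2] M [ 0.405 -0.227  0.029] open 35.4 g 30.0 j6 0.034
time_s: 8.5
position: [0.5004, -0.0712, 0.1457]
tcp_rot: [[-0.662, 0.749, 0.001], [0.749, 0.662, 0.0], [-0.0, 0.001, -1.0]]
force: [2.5, 3.0, -1.6]
opening: 0.404
grasp_force: 30.0
8.5 [ 0.5004 -0.0712  0.1457] yaw 41.49 F [ 2.5  3.  -1.6] M [ 0.584 -0.447  0.027] open 35.2 g 30.0 j6 0.016
```

```bash
cat >tq.py <<'E'
from h import *
import sys
m=[];n=int(sys.argv[1])
for i in range(n):
    capture("wrist");s=readout.read_state();m.append(s["moment"][2])
R=np.array(s["tcp_rot"]);print("t",round(s["time_s"],2),"yaw",round(np.degrees(np.arctan2(R[1,1],R[0,1])),2),"Mz",round(np.mean(m),3),"sd",round(np.std(m),3),"F",np.round(s["force"],1),"open",round(s["opening"]*87,2))
E
python3 tq.py 6
python3 -m pendant '[[0,0,0,0,0,0.02,1],[0,0,0,0,0,0.04,1],[0,0,0,0,0,0.06,1],[0,0,0,0,0,0.06,1]]';python3 tq.py 6
python3 -m pendant '[[0,0,0,0,0,0.02,1],[0,0,0,0,0,0.04,1],[0,0,0,0,0,0.05,1],[0,0,0,0,0,0.05,1]]';python3 tq.py 8
```

```text
t 8.8 yaw 41.49 Mz 0.037 sd 0.018 F [ 3.5  5.3 -1.7] open 35.6
time_s: 9.2
position: [0.5004, -0.0712, 0.1457]
tcp_rot: [[-0.509, 0.861, 0.001], [0.861, 0.509, 0.001], [-0.0, 0.001, -1.0]]
force: [3.2, 5.4, -2.2]
opening: 0.408
grasp_force: 30.0
t 9.5 yaw 30.66 Mz -0.068 sd 0.019 F [ 3.9  4.  -0.2] open 34.97
time_s: 9.9
position: [0.5004, -0.0712, 0.1457]
tcp_rot: [[-0.369, 0.93, 0.001], [0.93, 0.369, 0.001], [0.0, 0.001, -1.0]]
force: [3.5, 4.8, -2.2]
opening: 0.405
grasp_force: 30.0
t 10.3 yaw 21.66 Mz -0.062 sd 0.027 F [ 3.6  4.7 -2.8] open 35.55
```

```bash
python3 -m pendant '[[0,0,0,0,0,0.01,1],[0,0,0,0,0,0.019,1],[0,0,0,0,0,0.019,1]]'>/dev/null;python3 tq.py 6
python3 -m pendant '[[0,0,0,0,0,0.01,1],[0,0,0,0,0,0.019,1],[0,0,0,0,0,0.019,1]]'>/dev/null;python3 tq.py 6
python3 -m pendant '[[0,0,0,0,0,0.01,1],[0,0,0,0,0,0.019,1],[0,0,0,0,0,0.019,1]]'>/dev/null;python3 tq.py 6
```

```text
t 10.9 yaw 18.24 Mz -0.078 sd 0.033 F [ 2.9  4.3 -1.7] open 35.34
t 11.5 yaw 14.82 Mz -0.041 sd 0.029 F [ 3.7  4.1 -1.3] open 35.3
t 12.1 yaw 11.4 Mz -0.055 sd 0.017 F [ 3.5  4.1 -1.2] open 35.32
```

```bash
python3 -m pendant '[[0,0,0,0,0,0.01,1],[0,0,0,0,0,0.019,1],[0,0,0,0,0,0.019,1]]'>/dev/null;python3 tq.py 6
python3 -m pendant '[[0,0,0,0,0,0.01,1],[0,0,0,0,0,0.019,1],[0,0,0,0,0,0.019,1]]'>/dev/null;python3 tq.py 6
python3 -m pendant '[[0,0,0,0,0,0.01,1],[0,0,0,0,0,0.019,1],[0,0,0,0,0,0.019,1]]'>/dev/null;python3 tq.py 6
```

```text
t 12.7 yaw 7.97 Mz -0.058 sd 0.016 F [ 4.1  3.9 -1.6] open 35.62
t 13.3 yaw 4.55 Mz -0.068 sd 0.018 F [ 2.8  4.4 -1.9] open 35.06
t 13.9 yaw 1.14 Mz -0.063 sd 0.033 F [ 3.2  4.5 -1.5] open 34.96
```

```bash
python3 -m pendant '[[0,0,0,0,0,0.01,1],[0,0,0,0,0,0.019,1],[0,0,0,0,0,0.019,1]]'>/dev/null;python3 tq.py 6
python3 -m pendant '[[0,0,0,0,0,0.01,1],[0,0,0,0,0,0.019,1],[0,0,0,0,0,0.019,1]]'>/dev/null;python3 tq.py 6
python3 -m pendant '[[0,0,0,0,0,0.01,1],[0,0,0,0,0,0.019,1],[0,0,0,0,0,0.019,1]]'>/dev/null;python3 tq.py 6
```

```text
t 14.5 yaw -2.29 Mz -0.07 sd 0.034 F [ 3.5  4.2 -1.4] open 35.49
t 15.1 yaw -5.7 Mz -0.084 sd 0.023 F [ 3.5  4.3 -1.5] open 35.22
t 15.7 yaw -9.12 Mz -0.063 sd 0.037 F [ 3.4  3.8 -0.4] open 35.45
```

```bash
python3 -m pendant '[[0,0,0,0,0,0.01,1],[0,0,0,0,0,0.019,1],[0,0,0,0,0,0.019,1]]'>/dev/null;python3 tq.py 6
python3 -m pendant '[[0,0,0,0,0,0.01,1],[0,0,0,0,0,0.019,1],[0,0,0,0,0,0.019,1]]'>/dev/null;python3 tq.py 6
python3 -m pendant '[[0,0,0,0,0,0.01,1],[0,0,0,0,0,0.019,1],[0,0,0,0,0,0.019,1]]'>/dev/null;python3 tq.py 6
```

```text
t 16.3 yaw -12.55 Mz -0.041 sd 0.021 F [ 3.8  4.1 -1.3] open 35.69
t 16.9 yaw -15.97 Mz -0.068 sd 0.028 F [ 3.6  3.8 -1.7] open 35.19
t 17.5 yaw -19.39 Mz -0.07 sd 0.016 F [ 3.2  4.7 -1.3] open 35.59
```

```bash
python3 -m pendant '[[0,0,0,0,0,0.01,1],[0,0,0,0,0,0.019,1],[0,0,0,0,0,0.019,1]]'>/dev/null;python3 tq.py 6
python3 -m pendant '[[0,0,0,0,0,0.01,1],[0,0,0,0,0,0.019,1],[0,0,0,0,0,0.019,1]]'>/dev/null;python3 tq.py 6
python3 -m pendant '[[0,0,0,0,0,0.01,1],[0,0,0,0,0,0.019,1],[0,0,0,0,0,0.019,1]]'>/dev/null;python3 tq.py 6
```

```text
t 18.1 yaw -22.81 Mz -0.049 sd 0.029 F [ 2.8  4.6 -1.3] open 35.3
t 18.7 yaw -26.22 Mz -0.061 sd 0.022 F [ 3.2  3.4 -2. ] open 35.23
t 19.3 yaw -29.61 Mz 0.071 sd 0.02 F [ 3.7  4.  -2. ] open 35.36
```

```bash
python3 -m pendant '[[0,0,0,0,0,0.008,1],[0,0,0,0,0,0.015,1],[0,0,0,0,0,0.015,1]]'>/dev/null;python3 tq.py 10
```

```text
t 20.1 yaw -32.28 Mz 0.145 sd 0.027 F [ 3.3  4.4 -1.3] open 35.51
```

```bash
python3 -m pendant '[[0,0,0,0,0,0.008,1],[0,0,0,0,0,0.016,1],[0,0,0,0,0,0.016,1]]'>/dev/null;python3 tq.py 10
```

```text
t 20.9 yaw -35.14 Mz 0.217 sd 0.024 F [ 3.8  4.5 -1.2] open 35.35
```

```bash
python3 -m pendant '[[0,0,0,0,0,0,-1],[0,0,0,0,0,0,-1],[0,0,0,0,0,0,-1],[0,0,0,0,0,0,-1],[0,0,0,0,0,0,-1],[0,0,0,0,0,0,-1]]'; python3 tq.py 4
python3 -m pendant '[[0,0,0,0,0,-0.21,-1],[0,0,0,0,0,-0.21,-1],[0,0,0,0,0,-0.21,-1],[0,0,0,0,0,-0.21,-1],[0,0,0,0,0,-0.21,-1]]'>/dev/null
python3 -m pendant '[[0,0,0,0,0,-0.21,-1],[0,0,0,0,0,-0.21,-1],[0,0,0,0,0,-0.21,-1],[0,0,0,0,0,-0.21,-1],[0,0,0,0,0,-0.21,-1],[0,0,0,0,0,-0.21,-1]]'; python3 st.py
```

```text
time_s: 21.5
position: [0.4999, -0.0717, 0.1457]
tcp_rot: [[0.576, 0.817, -0.0], [0.817, -0.576, -0.0], [-0.0, -0.0, -1.0]]
force: [-1.1, -0.2, 0.2]
opening: 0.868
grasp_force: 0.0
t 21.7 yaw -35.17 Mz -0.012 sd 0.022 F [ 0.5 -0.4 -0.7] open 85.06
time_s: 22.8
position: [0.4999, -0.0716, 0.1456]
tcp_rot: [[-0.648, 0.761, -0.0], [0.761, 0.648, -0.0], [-0.0, -0.0, -1.0]]
force: [0.1, -0.5, 0.0]
opening: 1.002
grasp_force: 0.0
22.8 [ 0.4999 -0.0716  0.1456] yaw 40.42 F [ 0.1 -0.5  0. ] M [-0.034 -0.011  0.001] open 87.1 g 0.0 j6 -0.24
```

```bash
python3 -m pendant '[[0,0,0,0,0,0,1],[0,0,0,0,0,0,1],[0,0,0,0,0,0,1],[0,0,0,0,0,0,1],[0,0,0,0,0,0,1],[0,0,0,0,0,0,1],[0,0,0,0,0,0,1],[0,0,0,0,0,0,1]]'>/dev/null; python3 tq.py 6
python3 -m pendant '[[0,0,0,0,0,0.004,1]]' >/dev/null; python3 st.py; python3 tq.py 3
python3 -m pendant '[[0,0,0,0,0,0.003,1]]' >/dev/null; python3 st.py; python3 tq.py 3
python3 -m pendant '[[0,0,0,0,0,0.003,1]]' >/dev/null; python3 st.py; python3 tq.py 6
```

```text
t 23.9 yaw 40.41 Mz -0.004 sd 0.017 F [ 3.   4.4 -1.4] open 35.31
24.0 [ 0.5004 -0.0713  0.1457] yaw 39.71 F [ 3.3  4.3 -0.8] M [ 0.691 -0.51   0.201] open 35.2 g 30.0 j6 0.085
t 24.15 yaw 39.72 Mz 0.13 sd 0.033 F [ 3.   4.2 -1.3] open 35.44
24.25 [ 0.5004 -0.0713  0.1457] yaw 39.22 F [ 3.   4.9 -1.9] M [ 0.745 -0.508  0.337] open 35.6 g 30.0 j6 0.233
t 24.4 yaw 39.23 Mz 0.274 sd 0.012 F [ 3.6  4.5 -1.2] open 35.43
24.5 [ 0.5004 -0.0712  0.1457] yaw 38.71 F [ 3.5  4.2 -0.8] M [ 0.758 -0.415  0.353] open 35.0 g 30.0 j6 0.284
t 24.8 yaw 38.71 Mz 0.325 sd 0.018 F [ 3.   4.3 -0.9] open 35.68
```

```bash
python3 -m pendant '[[0,0,0,0,0,0,-1],[0,0,0,0,0,0,-1],[0,0,0,0,0,0,-1],[0,0,0,0,0,0,-1],[0,0,0,0,0,0,-1],[0,0,0,0,0,0,-1],[0,0,0,0,0,0,-1]]'>/dev/null; python3 st.py
python3 -m pendant '[[0,0,0.08,0,0,0,-1],[0,0,0.163,0,0,0,-1],[0,0,0.163,0,0,0,-1]]'>/dev/null; python3 st.py
python3 -m pendant '[[0,0,0,0,0,0,1],[0,0,0,0,0,0,1],[0,0,0,0,0,0,1],[0,0,0,0,0,0,1],[0,0,0,0,0,0,1],[0,0,0,0,0,0,1],[0,0,0,0,0,0,1]]'>/dev/null; python3 st.py;python3 tq.py 4
python3 -m pendant '[[0,0,0,0,0,0.02,1],[0,0,0,0,0,0.04,1],[0,0,0,0,0,0.06,1],[0,0,0,0,0,0.08,1],[0,0,0,0,0,0.09,1],[0,0,0,0,0,0.09,1]]'>/dev/null; python3 st.py;python3 tq.py 6
```

```text
25.5 [ 0.4999 -0.0717  0.1456] yaw 38.63 F [ 0.2 -0.4  0.6] M [ 0.006  0.042 -0.048] open 82.6 g 0.0 j6 -0.0
25.8 [ 0.4989 -0.0713  0.1116] yaw 38.63 F [-0.9 -0.4  0.3] M [-0.06  -0.012 -0.026] open 86.8 g 0.0 j6 0.001
26.5 [ 0.5005 -0.0714  0.1135] yaw 38.61 F [1.1 3.8 4.5] M [ 0.457 -0.25  -0.005] open 59.1 g 30.0 j6 -0.02
t 26.7 yaw 38.61 Mz -0.006 sd 0.032 F [2.4 4.1 5.9] open 59.31
27.3 [ 0.5005 -0.0715  0.1135] yaw 22.37 F [2.8 3.5 5.7] M [ 0.549 -0.224 -0.052] open 59.4 g 30.0 j6 0.03
t 27.6 yaw 22.4 Mz -0.058 sd 0.047 F [3.3 4.9 6.3] open 59.31
```

```bash
python3 -m pendant '[[0,0,0,0,0,0.015,1],[0,0,0,0,0,0.03,1],[0,0,0,0,0,0.045,1],[0,0,0,0,0,0.06,1],[0,0,0,0,0,0.07,1],[0,0,0,0,0,0.075,1]]'>/dev/null; python3 st.py;python3 tq.py 6
python3 -m pendant '[[0,0,0,0,0,0.015,1],[0,0,0,0,0,0.03,1],[0,0,0,0,0,0.045,1],[0,0,0,0,0,0.055,1],[0,0,0,0,0,0.06,1]]'>/dev/null; python3 st.py;python3 tq.py 6
```

```text
28.2 [ 0.5005 -0.0715  0.1136] yaw 8.96 F [2.4 3.2 6.4] M [ 0.533 -0.221  0.252] open 59.1 g 30.0 j6 0.235
t 28.5 yaw 8.97 Mz 0.122 sd 0.027 F [1.9 3.5 5.6] open 59.5
29.0 [ 0.5005 -0.0715  0.1137] yaw -1.76 F [2.7 3.8 6.4] M [ 0.552 -0.166  0.54 ] open 59.0 g 30.0 j6 0.441
t 29.3 yaw -1.74 Mz 0.444 sd 0.029 F [2.5 3.8 7.2] open 59.09
```

```bash
python3 -m pendant '[[0,0,0,0,0,0.008,1],[0,0,0,0,0,0.014,1],[0,0,0,0,0,0.018,1],[0,0,0,0,0,0.021,1]]'>/dev/null; python3 st.py;python3 tq.py 8
```

```text
29.7 [ 0.5005 -0.0715  0.1137] yaw -5.49 F [1.8 4.8 7.5] M [ 0.626 -0.215  0.649] open 59.2 g 30.0 j6 0.606
t 30.1 yaw -5.48 Mz 0.554 sd 0.022 F [1.3 4.3 7. ] open 59.37
```

```bash
python3 -m pendant '[[0,0,0,0,0,0.004,1],[0,0,0,0,0,0.008,1],[0,0,0,0,0,0.01,1]]'>/dev/null; python3 st.py;python3 tq.py 8
```

```text
30.4 [ 0.5004 -0.0715  0.1137] yaw -7.29 F [1.9 4.  7.5] M [ 0.601 -0.158  0.57 ] open 59.2 g 30.0 j6 0.579
t 30.8 yaw -7.28 Mz 0.536 sd 0.021 F [1.3 4.5 7.5] open 59.29
```

```bash
python3 -m pendant '[[0,0,0,0,0,0.005,1],[0,0,0,0,0,0.01,1]]'>/dev/null; python3 st.py;python3 tq.py 8
```

```text
31.0 [ 0.5004 -0.0715  0.1137] yaw -9.07 F [2.3 4.3 7.5] M [ 0.661 -0.148  0.788] open 59.7 g 30.0 j6 0.643Traceback (most recent call last):
  File "tq.py", line 5, in <module>
    capture("wrist");s=readout.read_state();m.append(s["moment"][2])
    ~~~~~~~^^^^^^^^^
ValueError: 200 camera calls are used up
```

```bash
python3 -m pendant '[[0,0,0,0,0,0,1],[0,0,0,0,0,0,1]]'>/dev/null; python3 st.py
python3 -m pendant '[[0,0,0,0,0,0,1]]'>/dev/null; python3 st.py
python3 -m pendant '[[0,0,0,0,0,0,1]]'>/dev/null; python3 st.py
python3 -m pendant '[[0,0,0,0,0,0,1]]'>/dev/null; python3 st.py
```

```text
31.5 [ 0.5004 -0.0714  0.1137] yaw -9.04 F [2.5 3.5 7.2] M [ 0.598 -0.141  0.617] open 59.5 g 30.0 j6 0.645
31.6 [ 0.5004 -0.0715  0.1137] yaw -9.04 F [1.8 3.6 7.6] M [ 0.644 -0.126  0.657] open 59.3 g 30.0 j6 0.645
31.7 [ 0.5004 -0.0715  0.1137] yaw -9.05 F [2.5 4.8 7.8] M [ 0.644 -0.224  0.596] open 58.9 g 30.0 j6 0.645
31.8 [ 0.5004 -0.0715  0.1137] yaw -9.04 F [2.8 3.4 7. ] M [ 0.654 -0.2    0.618] open 59.5 g 30.0 j6 0.645
```

The ring torque is still rising, so the grip isn't slipping. It now holds at about 0.62 N m, 0.56 to 0.68 above free running, which counts as tight. I'll release and retreat.

```bash
python3 -m pendant '[[0,0,0,0,0,0,-1],[0,0,0,0,0,0,-1],[0,0,0,0,0,0,-1],[0,0,0,0,0,0,-1],[0,0,0,0,0,0,-1],[0,0,0,0,0,0,-1]]'>/dev/null; python3 st.py
python3 -m pendant '[[0,0,-0.2,0,0,0,-1],[0,0,-0.4,0,0,0,-1],[0,0,-0.6,0,0,0,-1],[0,0,-0.8,0,0,0,-1],[0,0,-0.8,0,0,0,-1],[0,0,-0.8,0,0,0,-1]]'>/dev/null; python3 st.py
python3 -c "
from rig import bot
print(bot.hand_in())"
```

```text
32.4 [ 0.4998 -0.0717  0.1129] yaw -9.26 F [ 0.4 -1.  -0.3] M [-0.083  0.104  0.055] open 86.3 g 0.0 j6 0.0
33.0 [ 0.5    -0.0717  0.2739] yaw -9.25 F [-0.5 -0.1 -0.1] M [-0.016  0.102 -0.02 ] open 87.2 g 0.0 j6 0.002
the job is handed in; nothing more can be done
None
```

I loosened the lock ring, turned the knob clockwise until the foot seated (about 0.3 N m above free running), retightened the ring (about 0.6 N m above free running), let go and handed in at 33 s; hand-in returned no verdict, and the result rests on torque readings because the camera calls ran out before a final look.

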